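# Roll down the parting tape on a nodding wig block

### The job

Take the hand roller out of its caddy by the handle and use its wheel to press down the three tape tabs over the crown of the wig block, in the order red (brow), yellow (crown), blue (nape), rolling slowly from one to the next without lifting or easing off. Rest on each tab for 2 s without a break, with a steady push of about 7 N (4 to 10 N); the block stands on a soft sprung clamp and nods away under the wheel, so keep following it, never jab it (16 N or more) or push it right over to its stops, and leave the other things on the bench alone. Finish still holding the roller, well clear above the block, with the block settled upright again.

Things in the scene. Friction and masses are not known exactly. Their poses are not given: they have to be found in the camera images.
- roller: Hand roller, 0.25 kg. Origin at the middle of the wheel's axle; z up along the handle, y along the axle, x the way it rolls. White wheel: radius 25, width 20, turns freely. Flange 80 (x) by 58 (y), 6 thick, underside at z = 35; two fork cheeks 24 long (x) at y = +-13.5, z = -10 to 35. At the start it hangs upright in the caddy by the flange, axes as the caddy's.
- axle (a point): The middle of the roller's axle: same point and axes as roller.
- grip (a point): Point to grip on the roller's dark wooden handle, 75 above the axle. The handle is 30 (x) by 24 (y), from 41 to 105 above the axle; best gripped firmly across its 30 mm (fingers closing along the roller's x).
- caddy: Fixed open wooden box, 80 (x) by 58 (y) by 70 high, walls 5; origin at the centre of its underside. The roller's flange lies on its rim, axle 35 above the bench; lift it straight up 70 to clear.
- stand: Fixed steel foot of the block's clamp, 170 (x) by 120 (y) by 18 high; origin at the centre of its underside. Brow side -x, nape side +x. A short post in it slides up and down on a spring (700 N/m, damping 30 N s/m, +-30 mm); on the post, about 50 above the bench, lies the nodding axis, along the stand's y.
- pivot (a point): Middle of the nodding axis of the canvas wig block (1.0 kg nominal); axes turn with the block: z up through the crown, x from brow (nose, -x) to nape, y along the axis. Three tape tabs run across the crown (along y), at -0.21 (red), 0 (yellow) and +0.21 rad (blue) from z about dome: a wheel on them has its axle at x = -23, 0, +23 in these axes (within 8 counts as on the tab; y within 20).
- dome (a point): Centre of the crown's sphere (radius 85), 105 above the nodding axis along the block's z, about 155 above the bench at rest. Axes as the block's. With the wheel on the crown the axle is 110 from here.
- block (a joint): Nod angle, rad: 0 upright, positive tips the crown to the nape (+x); stops at +-0.6; over 0.5 is too far. Pivot spring 1.48 N m/rad, damping 0.45 N m s/rad; centre of mass about 100 above the axis: net stiffness about 0.5, settles in 1 s. 7 N on the red tab pushes the crown away to about +0.3 rad, on the blue tab to -0.3. Under a wheel held still it slips away in 0.5 s.
- spray: Bystander: loose amber bottle, radius 24, height 150; origin under its centre.
- jar: Bystander: loose clear jar with green cap, radius 32, height 70; origin under its centre.
- brush: Bystander: loose brush lying flat; origin under its middle.
- mug: Bystander: loose blue cup, radius 36, height 85; origin under its centre.
- cradle: Bystander: fixed wooden cradle with a lying canvas roll, 170 by 220 by 151 high; origin under its centre.
- pinbox: Bystander: fixed open wooden box, 100 (x) by 150 (y) by 40 high; origin under its centre.
Not all that is in view belongs to the job. Leave any purple or turquoise look-alike of the roller alone.

How it is judged:
On the way, in this order (a step that is already met when the one before it is completed fails the run):
1. the wheel rests on the red brow tab, pressing with 4 to 10 N, for 2 s (contact force between roller and block between 4 and 10 N and x of axle in the frame of dome between -0.031 and -0.015 m and y of axle in the frame of dome between -0.02 and 0.02 m), for 2 s.
2. it rolls on over the gap from red to yellow without lifting, still pressing with 4 to 10 N (contact force between roller and block between 4 and 10 N and x of axle in the frame of dome between -0.015 and -0.008 m and y of axle in the frame of dome between -0.02 and 0.02 m), for 0.05 s.
3. the wheel rests on the yellow crown tab, pressing with 4 to 10 N, for 2 s (contact force between roller and block between 4 and 10 N and x of axle in the frame of dome between -0.008 and 0.008 m and y of axle in the frame of dome between -0.02 and 0.02 m), for 2 s.
4. it rolls on over the gap from yellow to blue without lifting, still pressing with 4 to 10 N (contact force between roller and block between 4 and 10 N and x of axle in the frame of dome between 0.008 and 0.015 m and y of axle in the frame of dome between -0.02 and 0.02 m), for 0.05 s.
5. the wheel rests on the blue nape tab, pressing with 4 to 10 N, for 2 s (contact force between roller and block between 4 and 10 N and x of axle in the frame of dome between 0.015 and 0.031 m and y of axle in the frame of dome between -0.02 and 0.02 m), for 2 s.
At the end, for the whole second after the job is handed in: The roller is held in the fingers with its axle more than 180 mm above the bench and more than 20 mm clear of the block's crown; nothing touches the block, which is upright within 0.08 rad and at rest (distance between axle and dome above 0.13 m and height (world z) of axle above 0.18 m and contact force between each of roller, the arm, the fingers and block below 0.1 N and contact force between the fingers and roller above 2 N and value of joint block between -0.08 and 0.08 rad and velocity of joint block between -0.1 and 0.1 rad/s); the arm keeps its last pose, push and grip.
It fails at once if the block is jabbed: the roller pushes on it with more than 16 N (contact force between roller and block above 16 N).
It fails at once if the block is pushed over: it nods more than 0.5 rad (value of joint block above 0.5 rad or value of joint block below -0.5 rad).
It fails at once if the fingers or the arm push on the block directly (contact force between any of the fingers, the arm and block above 1 N).
It fails at once if a bystander is moved more than 20 mm (distance of any of spray, jar, brush, mug from where it was at the start of the episode above 0.02 m).
It fails at once if the fixed roll cradle or the pin box is knocked (contact force between any of the arm, the fingers and cradle above 3 N or contact force between any of the arm, the fingers and pinbox above 3 N).
It also fails if it takes over 67 s, if anything falls off the work surface, if the arm or the gripper's body presses on something with over 40 N, if the wrist force passes 120 N, or if a joint passes its speed limit or range.

### The arm

A 7-joint arm with a two-finger parallel gripper is mounted at the origin on the work surface. World frame = base frame: x ahead of the robot, y to its left, z up, the work surface at z = 0. Lengths are in m, angles in rad, forces in N, time in s.
With the tool pointing down it reaches from about 0.425 to 0.875 m from the base axis. Payload 9.9 kg.
Tool frame: the origin (TCP) lies between the finger pads; the fingertips stand ctrl.tip_extent ahead of it and the grasp point (between the pads) lies 3 mm ahead of it (ctrl.tip_extent is the distance from the TCP to the fingertips, in m); z points along the fingers, y is the line along which they close (so a half turn about z gives the same grasp; the last joint's range is limited). The gripper opens to 85 mm and grips with 20 to 120 N. Pads are 22 mm wide; open, the fingers measure 114 mm over their backs; the gripper's body (76 mm by 85 mm) begins 54 mm behind the grasp point. The pads swing forward as they close: fully open they stand 13 mm farther back than shut.
Start: joints at [1.063, 0.576, 0.025, 1.437, -0.015, 1.129, -0.057], TCP at [0.278, -0.615, 0.253] pointing down, gripper open.
Joint ranges: [-2.76, 2.76], [-0.34, 2.15], [-1.52, 1.57], [0.19, 2.46], [-1.09, 4.23], [0.17, 1.99], [-2.82, 2.82]. Speed limits (rad/s): [2.22, 2.22, 3.01, 3.01, 3.14, 3.14, 3.14].

### API

Orientations are given as a rotation vector (axis times angle).
In Python, from rig import status, camera, camera_info, finish_job, outline_of, ctrl gives the robot as it stands.
- The arm moves only by the tool carry_out, never from a script. Its argument "moves" is a list of rows, each a list of 4 numbers: the shift along the tool's x, y, z as a fraction of full scale, then the turn about the tool's z as a fraction of full scale. A call has 1 to 12 rows; each row shifts and turns the commanded pose from where the row before left it, along the tool's axes as they then stand; what a row does not reach is not made up. Full scale, the value 1, is 0.15 m for a shift and 90 degrees for a turn. A row lasts 1/10 s, in which the tool goes at most 50 mm and 8.59 degrees, less where a joint would pass 70% of its speed; a pose out of reach is approached as far as the arm can. A call with a number of a shift or a turn outside -1 to 1 is refused whole. A call with a gripper value outside its range is refused whole. "grip" is the opening, from -1 (shut) to 1 (fully open), set as the call begins (left out, the last holds). The fingers move at their own pace and stop on an object; "squeeze" is the grip in N (left out, the last holds). Time passes only in rows, so rows that do not move let the fingers close. It gives the time, the measured TCP pose, the force, the opening and the grip force at its end, in the units of the state.
- status.get_obs(): the state, without advancing time (a new reading comes with each control period).
- camera(name): name is "side" or "top"; returns (picture, depth): 480x640x3 uint8, red, green, blue; 480x640 float32, m along the optical axis (not along the pixel's ray), 0 where there is no reading.
- camera_info(name): a dict with "mtx" (3x3 intrinsics, pixels), "D" ([k1, k2, p1, p2, k3] as OpenCV has them; the pictures are not rectified), "rvec" (rotation vector, rad) and "tvec" (3), from world to camera coordinates, as OpenCV has them. Camera axes: x right, y down, z forward; pixel columns grow to the right and rows downward; lengths in m; the calibration is good to about 2 mm. A picture is of the moment at which its call begins. camera_info takes no time and is no camera call.
- finish_job(): hands the job in; it is judged then, once.
Trained networks look in the newest picture that a camera, given by its name, has taken for a name from the list of things; names that differ only in an ending like _2 or _b are one class to them, and where a whole thing is asked for, a point or a joint stands for the part that bears it (a point fixed in the world has none). Each returns a list of dicts, best first, with "confidence" (0 to 1); they miss things now and then, are a little off and sometimes report something else, mostly with a low value. They report only what shows in the picture. A call takes as long as a camera call. They do not tell look-alikes from the thing itself.
- outline_of(camera, name): "mask" (480x640 bool, what is visible of it) and "rect" ([left, top, right, bottom] in pixels, round what is visible of it).
The state is a dict: "clock": time; "qpos": joint angles; "joint_vel": joint speeds; "tau": joint torques, N m; "tool_pos": TCP position; "tool_rot": TCP orientation; "force": force on the tool from outside, world axes, zero at the start; "ft_torque": the same for the moment, N m; "finger_gap": finger opening in m; "gripper_force": force on a finger pad.
Only numpy, scipy, OpenCV 4.12 (cv2) and the standard library are available. Lean on these libraries where they do the work, as an engineer would, in place of code of your own. Each camera call takes 0.05 s, during which the arm holds its last target. There are 200 camera calls.

## Working session

There is one attempt and no reset: what is moved stays moved. The work goes in short steps, Python scripts to look and compute and a tool call to move; the robot and the scene stay as the last step left them, time stands still between calls to the robot, and variables do not carry over. Pictures are saved under pics/ and viewed, at most 10 in all, crops included, and the job is handed in when it is done.

Besides the shell and the picture viewer there is one more tool, called after "Request:" in YAML: its name, and indented under it one key for each argument. carry_out: Moves the arm, as the interface text tells. Its arguments: {"type":"object","properties":{"moves":{"type":"array","items":{"type":"array","items":{"type":"number","minimum":-1,"maximum":1}}},"grip":{"type":"number"},"squeeze":{"type":"number"}},"required":["moves"]}

```bash
ls; mkdir -p pics
python3 - <<'E'
from rig import status,camera,camera_info,ctrl
import cv2,numpy as np
print(status.get_obs(), ctrl.tip_extent)
ims=[]
for n in("side","top"):
    p,d=camera(n); cv2.imwrite(f"pics/{n}0.png",p[:,:,::-1]); i=camera_info(n)
    R=cv2.Rodrigues(np.array(i["rvec"],float))[0]; print(n,i["mtx"],i["D"],R,-R.T@np.array(i["tvec"]).ravel())
E
```

```text
pics
{'clock': 0.0, 'qpos': array([ 1.06321722,  0.57651334,  0.02483749,  1.43792825, -0.0150014 ,
        1.1290345 , -0.05647229]), 'joint_vel': array([ 0.00018681,  0.00085008,  0.00230188, -0.00023484,  0.00054695,
        0.0008991 ,  0.0001526 ]), 'tau': array([-1.24508697e-03, -7.65753579e+01,  2.24952601e+00, -2.85950589e+01,
        1.50294718e-02,  1.28303695e-02,  4.13062276e-05]), 'tool_pos': array([ 0.27739449, -0.61488612,  0.25244798]), 'tool_rot': array([-3.06970514e+00, -6.60457530e-01,  6.88829307e-04]), 'force': array([ 0.5382304 , -0.01849311,  0.29939087]), 'ft_torque': array([-0.03300404, -0.01948215, -0.01569589]), 'gripper_force': 0.0, 'finger_gap': 0.08525593702591003} 0.022
side [[549.48702419   0.         318.56396536]
 [  0.         549.48702419 228.88519058]
 [  0.           0.           1.        ]] [-0.12801304  0.          0.          0.          0.        ] [[ 7.73710677e-01  6.33538966e-01 -4.08828881e-04]
 [ 4.81156986e-01 -5.88033445e-01 -6.50157383e-01]
 [-4.12140441e-01  5.02836998e-01 -7.59799454e-01]] [ 1.13498022 -0.63625319  1.21086477]
top [[496.74802306   0.         326.19248295]
 [  0.         496.74802306 240.78062987]
 [  0.           0.           1.        ]] [-0.07695281  0.          0.          0.          0.        ] [[-0.01982983 -0.99962802 -0.01872428]
 [-0.99787894  0.02094961 -0.06163383]
 [ 0.06200317  0.01746238 -0.99792318]] [0.49547252 0.06465604 1.29336175]
```

View pics/side0.png

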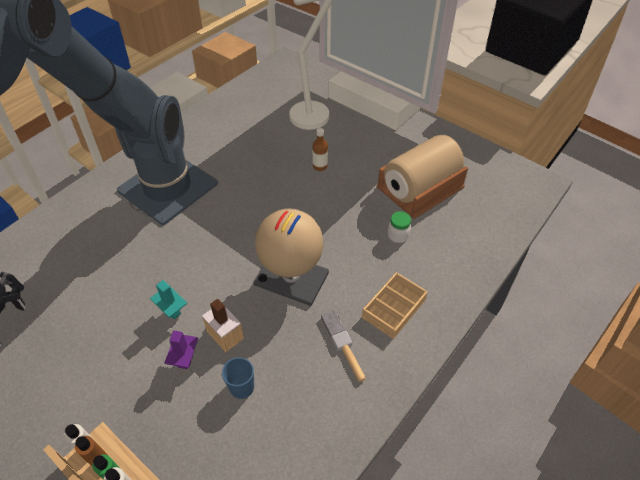

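View pics/top0.png

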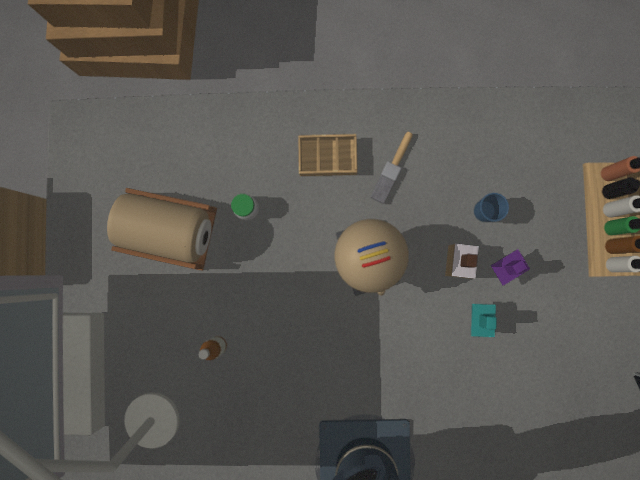

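```bash
cat > h.py <<'E'
from rig import status,camera,camera_info,outline_of,finish_job
import cv2,numpy as np
def cloud(n,d):
    i=camera_info(n); K=np.array(i["mtx"]);D=np.array(i["D"],float)
    R=cv2.Rodrigues(np.array(i["rvec"],float))[0]; t=np.array(i["tvec"],float).ravel()
    v,u=np.mgrid[:480,:640]; p=np.stack([u,v],-1).reshape(-1,1,2).astype(float)
    q=cv2.undistortPoints(p,K,D).reshape(480,640,2)
    c=np.dstack([q,np.ones((480,640))])*d[...,None]
    return (c-t)@R
E
python3 - <<'E'
from h import *
from scipy.optimize import least_squares
np.set_printoptions(precision=4,suppress=True)
for n in("side","top"):
    p,d=camera(n); X=cloud(n,d); hsv=cv2.cvtColor(p,cv2.COLOR_RGB2HSV); ok=d>0
    for name in("block","roller","caddy","stand","mug","spray","jar","cradle","pinbox","brush"):
        o=outline_of(n,name)
        for k in o[:3]:
            m=k["mask"]&ok; Y=X[m]; print(n,name,round(k["confidence"],2),k["rect"],"med",np.median(Y,0),"min",np.percentile(Y,2,axis=0),"max",np.percentile(Y,98,axis=0))
        if name=="block" and o:
            m=cv2.erode((o[0]["mask"]&ok).astype(np.uint8),np.ones((5,5)))>0
            Y=X[m]; Y=Y[Y[:,2]>.12]
            f=least_squares(lambda c:np.linalg.norm(Y-c,axis=1)-.085,[.5,-.05,.155],loss="soft_l1",f_scale=.002)
            print(" dome",f.x,np.abs(f.fun).mean())
            H=hsv[...,0].astype(int);S=hsv[...,1]
            for c,lo,hi in(("red",-5,6),("yel",21,32),("blue",100,130)):
                mm=m&(S>150)&(((H>=lo)&(H<=hi))|(H-180>=lo)&(c=="red")); P=X[mm]
                if len(P)>5:
                    v=np.linalg.svd(P-P.mean(0))[2][0]; print(" ",c,mm.sum(),P.mean(0)-f.x,v)
    for z0,z1,nm in((.068,.09,"flange"),(.128,.15,"handle")):
        r=[.45,.62,-.35,-.12]
        m=ok&(X[...,2]>z0)&(X[...,2]<z1)&(X[...,0]>r[0])&(X[...,0]<r[1])&(X[...,1]>r[2])&(X[...,1]<r[3])
        nn,l,st,ce=cv2.connectedComponentsWithStats(m.astype(np.uint8))
        for i in range(1,nn):
            if st[i,4]>30:
                P=X[l==i]; b=cv2.minAreaRect((P[:,:2]*1000).astype(np.float32)); print(nm,st[i],P.mean(0),b,p[l==i].mean(0))
E
```

```text
side block 0.74 [259.4, 209.9, 321.4, 276.4] med [ 0.5627 -0.0484  0.2063] min [ 0.4818 -0.1003  0.13  ] max [0.6144 0.0337 0.2399]
 dome [ 0.5318 -0.0173  0.1545] 0.0016167609137155829
  red 35 [-0.0119 -0.0126  0.0818] [ 0.2668 -0.9637 -0.0096]
  yel 51 [ 0.0037 -0.0056  0.0847] [ 0.2726 -0.9613 -0.0398]
  blue 45 [ 0.0203 -0.0014  0.0829] [ 0.258  -0.9641 -0.0623]
side roller 0.89 [151.4, 281.5, 185.0, 316.5] med [ 0.3842 -0.3033  0.0677] min [ 0.3296 -0.3255  0.0004] max [ 0.4108 -0.269   0.132 ]
side roller 0.78 [163.4, 332.4, 197.0, 370.3] med [ 0.5082 -0.3757  0.0676] min [ 0.4301 -0.4098 -0.0009] max [ 0.5373 -0.3283  0.1325]
side caddy 0.75 [205.2, 319.4, 243.9, 348.6] med [ 0.5544 -0.2742  0.037 ] min [ 0.4819 -0.2873  0.0022] max [ 0.5628 -0.2326  0.0685]
side stand 0.94 [253.6, 209.9, 329.8, 306.7] med [ 0.5641 -0.0467  0.1832] min [ 0.474  -0.0995  0.0109] max [0.6162 0.0419 0.2391]
side mug 0.97 [222.7, 357.1, 255.0, 400.4] med [ 0.6412 -0.326   0.0507] min [ 0.6169 -0.3627  0.0033] max [ 0.6826 -0.2974  0.0874]
side spray 0.7 [311.2, 128.9, 328.1, 171.6] med [0.3229 0.
[... 3033 characters left out ...]
9 -0.0393  0.0248]
top brush 0.37 [448.8, 244.6, 480.8, 279.6] med [ 0.5142 -0.2455  0.0778] min [ 0.4774 -0.2817  0.0682] max [ 0.5536 -0.2224  0.1431]
flange [485 217  19   4  35] [ 0.6158 -0.3254  0.0834] ((615.9957885742188, -327.9485168457031), (6.930441379547119, 43.198524475097656), 1.4092938899993896) [55.0286 71.0571 85.9143]
flange [451 243  28  36 606] [ 0.5151 -0.2486  0.0769] ((515.384765625, -253.51626586914062), (61.477317810058594, 80.45641326904297), 81.8221435546875) [142.736  136.5297 137.835 ]
handle [465 254  13  13 149] [ 0.5153 -0.2515  0.14  ] ((515.30224609375, -252.66744995117188), (25.067127227783203, 29.23450469970703), 84.30846405029297) [69.3893 51.651  42.7718]
```

```bash
cat >> h.py <<'E'
def yaw(r):  # world heading of tool y, tool pointing down
    R=cv2.Rodrigues(np.array(r,float))[0]; return np.arctan2(R[1,1],R[0,1])
def show(tgt,yw):
    o=status.get_obs(); R=cv2.Rodrigues(np.array(o["tool_rot"],float))[0]
    w=np.degrees((yw-yaw(o["tool_rot"])+np.pi/2)%np.pi-np.pi/2)
    print("clock",o["clock"],"pos",o["tool_pos"],"yaw",np.degrees(yaw(o["tool_rot"])),"gap",o["finger_gap"],"F",o["force"],"q",o["qpos"].round(2))
    print("shift tool frame /0.15:",R.T@(np.array(tgt)-o["tool_pos"])/.15,"turn/90:",-w/90)
E
python3 -c "
from h import *
show([.5172,-.2535,.25],np.radians(-7.5))"
```

```text
clock 1.2 pos [ 0.27760137 -0.61528281  0.25330186] yaw -65.71586586907338 gap 0.08545663362902718 F [-0.15749798 -0.65763471 -0.25392452] q [ 1.06  0.58  0.02  1.44 -0.02  1.13 -0.06]
shift tool frame /0.15: [ 2.4479051  -1.5415566   0.02200211] turn/90: -0.6468429541008155
```

Request:
carry_out:
  moves:
    - [0.204,-0.1285,0,0]
    - [0.204,-0.1285,0,0]
    - [0.204,-0.1285,0,0]
    - [0.204,-0.1285,0,0]
    - [0.204,-0.1285,0,0]
    - [0.204,-0.1285,0,0]
    - [0.204,-0.1285,0,0]
    - [0.204,-0.1285,0,0]
    - [0.204,-0.1285,0,0]
    - [0.204,-0.1285,0,0]
    - [0.204,-0.1285,0,0]
    - [0.204,-0.1285,0,0]
  grip: 1

```text
clock: 2.4
tool_pos: [0.5179, -0.2522, 0.2535]
tool_rot: [3.071, 0.661, 0.001]
force: [1.2, 0.2, 0.1]
finger_gap: 0.0853
gripper_force: 0.0
```

Request:
carry_out:
  moves:
    - [0,0,0,-0.08]
    - [0,0,0,-0.08]
    - [0,0,0,-0.08]
    - [0,0,0,-0.08]
    - [0,0,0,-0.08]
    - [0,0,0,-0.08]
    - [0,0,0,-0.08]
    - [0,0,0,-0.08]
    - [0,0,0,0]
    - [0,0,0,0]
    - [0,0,0,0]

```text
clock: 3.5
tool_pos: [0.5172, -0.2535, 0.2533]
tool_rot: [2.376, 2.055, -0.0]
force: [-0.6, 0.1, -0.6]
finger_gap: 0.0852
gripper_force: 0.0
```

```bash
python3 -c "
from h import *
show([.5172,-.2535,.113],np.radians(-7.5))"
```

```text
clock 3.5 pos [ 0.51717681 -0.25348428  0.25333662] yaw -8.289164190409492 gap 0.08519061098045229 F [-0.63318056  0.05158589 -0.56647728] q [ 0.57  0.44 -0.28  1.7   0.14  1.03  0.09]
shift tool frame /0.15: [-1.62565297e-05  1.20808098e-04  9.35577448e-01] turn/90: -0.008768491004549945
```

Request:
carry_out:
  moves:
    - [0,0,0.12,-0.009]
    - [0,0,0.12,0]
    - [0,0,0.12,0]
    - [0,0,0.12,0]
    - [0,0,0.12,0]
    - [0,0,0.12,0]
    - [0,0,0.12,0]
    - [0,0,0.06,0]
    - [0,0,0.035,0]
    - [0,0,0,0]
    - [0,0,0,0]

```text
clock: 4.6
tool_pos: [0.5176, -0.2536, 0.1137]
tool_rot: [2.358, 2.074, 0.001]
force: [-0.3, -1.2, 0.3]
finger_gap: 0.0852
gripper_force: 0.0
```

```bash
python3 -c "
from h import *
show([.5172,-.2535,.113],np.radians(-7.5))
p,d=camera('side'); cv2.imwrite('pics/s1.png',cv2.resize(p[240:400,130:330],(800,640))[:600,:,::-1])"
```

```text
clock 4.6 pos [ 0.51757638 -0.25355568  0.11366135] yaw -7.32664090061685 gap 0.08517964357099732 F [-0.3072347  -1.2232984   0.26253509] q [ 0.54  0.59 -0.25  1.86  0.21  0.71  0.04]
shift tool frame /0.15: [ 4.94270588e-05 -2.53972380e-03  4.40686613e-03] turn/90: 0.0019262122153683333
```

View pics/s1.png

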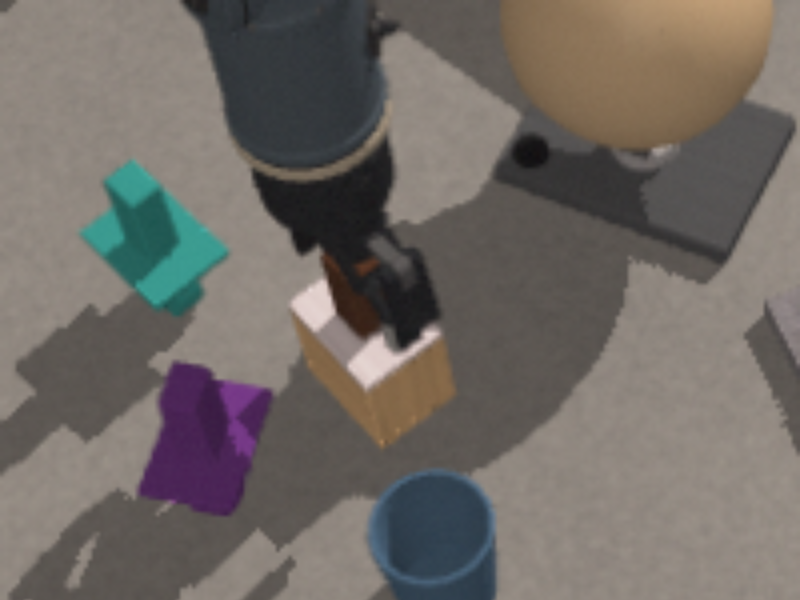

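The fingers straddle the dark handle (about 355,310 in the crop), with the decoys, mug and block clear. Closing and lifting.

Request:
carry_out:
  moves:
    - [0,0,0,0]
    - [0,0,0,0]
    - [0,0,0,0]
    - [0,0,0,0]
    - [0,0,0,0]
    - [0,0,0,0]
    - [0,0,0,0]
    - [0,0,0,0]
    - [0,0,0,0]
    - [0,0,0,0]
  grip: -1
  squeeze: 100

```text
clock: 5.65
tool_pos: [0.5174, -0.2536, 0.1134]
tool_rot: [2.358, 2.075, 0.0]
force: [-0.8, -0.3, 5.9]
finger_gap: 0.0288
gripper_force: 99.1
```

```bash
python3 -c "
from h import *
show([.5172,-.2535,.378],np.radians(-7.5))"
```

```text
clock 5.65 pos [ 0.51739858 -0.25357577  0.11342964] yaw -7.315236646883609 gap 0.028795276518515385 F [-0.7829286  -0.25151629  5.91942786] q [ 0.54  0.6  -0.25  1.86  0.22  0.71  0.04]
shift tool frame /0.15: [-9.15233841e-05 -2.98661683e-04 -1.76380291e+00] turn/90: 0.0020529261457377175
```

Request:
carry_out:
  moves:
    - [0,0,-0.07,0]
    - [0,0,-0.12,0]
    - [0,0,-0.15,0]
    - [0,0,-0.18,0]
    - [0,0,-0.18,0]
    - [0,0,-0.18,0]
    - [0,0,-0.18,0]
    - [0,0,-0.18,0]
    - [0,0,-0.18,0]
    - [0,0,-0.18,0]
    - [0,0,-0.16,0]
    - [0,0,0,0]

```text
clock: 6.85
tool_pos: [0.518, -0.2535, 0.3805]
tool_rot: [2.355, 2.073, 0.004]
force: [0.2, 0.5, -2.4]
finger_gap: 0.0292
gripper_force: 98.9
```

```bash
python3 -c "
from h import *
D=np.array([.532,-.018]); ex=np.array([np.cos(np.radians(15.7)),np.sin(np.radians(15.7))])
show([*(D-.023*ex),.378],np.radians(15.7))"
```

```text
clock 6.85 pos [ 0.51797808 -0.253474    0.38050653] yaw -7.300561208707429 gap 0.029179338858894753 F [ 0.17923461  0.47398052 -2.43769926] q [ 0.58  0.35 -0.3   1.49  0.1   1.32  0.14]
shift tool frame /0.15: [ 1.50908328 -0.2479852   0.01368586] turn/90: -0.25556179120786043
```

Request:
carry_out:
  moves:
    - [0.1,-0.0165,0,0]
    - [0.15,-0.0248,0,0]
    - [0.15,-0.0248,0,0]
    - [0.15,-0.0248,0,0]
    - [0.15,-0.0248,0,0]
    - [0.15,-0.0248,0,0]
    - [0.15,-0.0248,0,0]
    - [0.15,-0.0248,0,0]
    - [0.15,-0.0248,0,0]
    - [0.15,-0.0248,0,0]
    - [0.06,-0.01,0,0]
    - [0,0,0,0]

```text
clock: 8.05
tool_pos: [0.5081, -0.0224, 0.3763]
tool_rot: [-2.354, -2.078, 0.001]
force: [-0.3, -0.3, -2.7]
finger_gap: 0.029
gripper_force: 98.9
```

Request:
carry_out:
  moves:
    - [0,0,0,-0.064]
    - [0,0,0,-0.064]
    - [0,0,0,-0.064]
    - [0,0,0,-0.064]
    - [0,0,0,0]
    - [0,0,0,0]
    - [0,0,0,0]

```text
clock: 8.75
tool_pos: [0.5088, -0.0246, 0.3769]
tool_rot: [-1.9, -2.501, 0.001]
force: [0.0, 0.1, -3.0]
finger_gap: 0.029
gripper_force: 98.7
```

```bash
cat >> h.py <<'E'
from scipy.optimize import least_squares
YAW=np.radians(15.7); ex=np.array([np.cos(YAW),np.sin(YAW)]); ey=np.array([-ex[1],ex[0]])
D0=np.array([.532,-.018,.1545])
def dome(n="side"):
    p,d=camera(n); X=cloud(n,d); f=p.astype(float)
    m=(d>0)&(np.linalg.norm(X-D0,axis=-1)<.135)&(X[...,2]>.075)
    hsv=cv2.cvtColor(p,cv2.COLOR_RGB2HSV)
    m&=(hsv[...,0]>8)&(hsv[...,0]<24)&(hsv[...,1]>60)&(hsv[...,2]>60)
    m=cv2.erode(m.astype(np.uint8),np.ones((3,3)))>0
    Y=X[m]
    s=least_squares(lambda c:np.linalg.norm(Y-c,axis=1)-.085,D0,loss="soft_l1",f_scale=.0015)
    return s.x,len(Y),np.median(np.abs(s.fun)),p
def sf(v): v=np.asarray(v)-D0; return np.array([v[:2]@ex,v[:2]@ey,v[2]])*1000
E
python3 - <<'E'
from h import *
np.set_printoptions(precision=4,suppress=True)
show([*(D0[:2]-.023*ex),.378],YAW)
print(status.get_obs()["ft_torque"])
for n in("side","side","side","top"):
    c,k,e,p=dome(n); print(n,c,sf(c),k,e,status.get_obs()["force"])
    if n=="side": im=p
cv2.imwrite('pics/s2.png',cv2.resize(im[100:340,150:470],(800,600))[:,:,::-1])
# roller flange in side view
p,d=camera("side");X=cloud("side",d); o=status.get_obs(); T=o["tool_pos"]
m=(d>0)&(np.abs(X[...,2]-(T[2]-.0784+.041))<.006)&(np.linalg.norm(X[...,:2]-T[:2],axis=-1)<.06)&(p.min(-1)>100)
P=X[m];print("flange",m.sum(),cv2.minAreaRect(((P[:,:2]-T[:2])*1000).astype(np.float32)),np.median(P[:,2])-T[2])
E
```

```text
clock 8.75 pos [ 0.5088 -0.0246  0.3769] yaw 15.555690425463409 gap 0.02896316201602843 F [ 0.049   0.1207 -3.0237] q [ 0.31  0.26 -0.47  1.64  0.12  1.27  0.09]
shift tool frame /0.15: [ 0.0003  0.0077 -0.0076] turn/90: -0.0016034397170731952
[-0.0058 -0.0217 -0.007 ]
side [ 0.5318 -0.0173  0.1543] [-0.0514  0.709  -0.243 ] 2944 0.0012036517741669805 [-0.314  -0.0948 -1.862 ]
side [ 0.5317 -0.0173  0.1543] [-0.0932  0.7264 -0.1535] 2980 0.0011569643986262881 [-0.8658  0.1084 -1.9863]
side [ 0.5316 -0.0171  0.1545] [-0.1181  0.9234 -0.0475] 2915 0.0012094411808766664 [-0.5375 -0.0515 -2.1995]
top [ 0.5316 -0.0189  0.1548] [-0.6808 -0.7805  0.3328] 1419 0.0008524962167431455 [ 0.2535  0.1686 -3.0357]
flange 463 ((0.9561920166015625, -1.0277099609375), (84.81137084960938, 60.749725341796875), 18.53477668762207) -0.03717388565471297
```

View pics/s2.png

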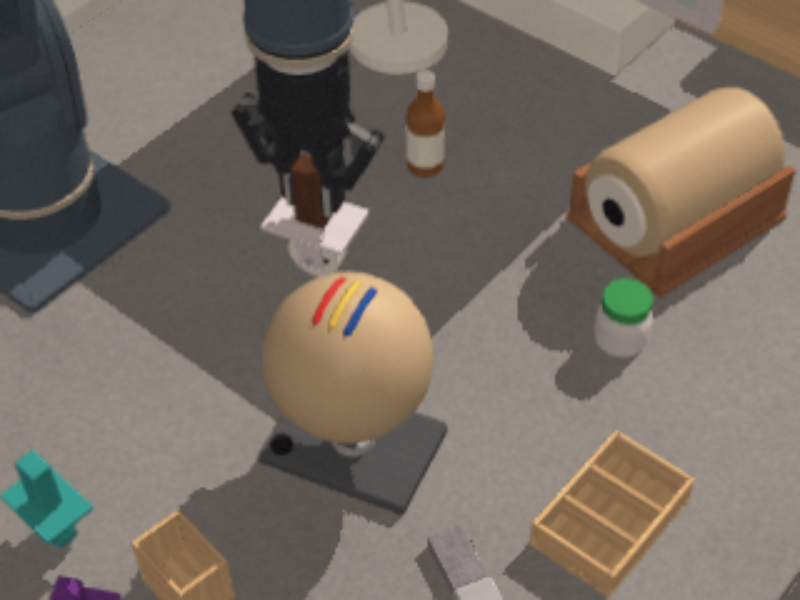

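The roller hangs upright above the red tab (red about 328,300 in the crop, wheel about 317,255), and the side camera sees the dome well. Next, the estimator and planner.

```bash
cat > plan.py <<'E'
import sys,json; from h import *
# usage: plan.py dX dz (units executed since last) F phi_start->phi_end  n_rows ramp_rows
OFF=78.4; REFX=-0.6; A,L=105.,110.; K,C,KS=.5,.45,700.
REF=np.array([-.09,.75,-.15])   # side-camera reading of dome at rest
def measure():
    o=status.get_obs(); c,k,e,p=dome(); s=sf(c)-REF
    th=np.arcsin(s[0]/A); drop=-s[2]-A*(1-np.cos(th))
    return o,s,th,drop,p,k
def geo(X,z,th): # axle in stand frame rel. dome rest -> phi, dist
    return None
def main():
    dX,dz,F1,ph1,n,nr=[float(a) for a in sys.argv[1:7]]; n=int(n)
    cmd=json.load(open("cmd.json")); cmd[0]+=dX*150; cmd[1]-=dz*150
    json.dump(cmd,open("cmd.json","w"))
    o,s,th,drop,p,k=measure()
    T=sf(o["tool_pos"]); X=cmd[0]-REFX; z=cmd[1]-OFF
    bias=T[[0,2]]-np.array(cmd)
    dx,dzz=X-s[0],z-s[2]; psi=np.arctan2(dx,dzz); ph=psi-th
    f=o["force"]-np.array([-.3,0,-2.4]); fx=f[:2]@ex
    print(f"t {o['clock']:.2f} th {th:.3f} drop {drop:.2f} F~{KS*drop/1000:.2f} dist {np.hypot(dx,dzz):.1f} phi {ph:.3f} x_dome {L*np.sin(ph):.1f} | sensor fx {fx:.1f} fz {f[2]:.1f} | meas-cmd {bias.round(2)} y {T[1]:.1f} n {k} obs {s.round(1)}")
    # simulate 0.05 s camera hold, then plan
    F0=max(KS*drop/1000,0); t=th; dt=.005
    def step(t,ph,F): return t+dt*(-F*.105*np.sin(ph)-K*t)/C
    for i in range(10):
        phh=np.arcsin((X-A*np.sin(t))/L)-t; t=step(t,phh,F0)
    phc=np.arcsin((X-A*np.sin(t))/L)-t
    px,pz,rows=X,z,[]
    for i in range(n*20):
        u=min((i+1)/(nr*20),1); pc=phc+(ph1-phc)*u; F=F0+(F1-F0)*min((i+1)/60,1) if F0>1 else F1*min((i+1)/100,1)
        t=step(t,pc,F)
        if i%20==19:
            ps=pc+t; nx=A*np.sin(t)+L*np.sin(ps); nz=-A*(1-np.cos(t))-F*np.cos(ps)/KS*1000+L*np.cos(ps)
            rows.append([0,round((nx-px)/150,3),round(-(nz-pz)/150,3),0]); px+=rows[-1][1]*150; pz-=rows[-1][2]*150
    print(json.dumps(rows)); r=np.array(rows); print("sum",r[:,1].sum().round(3),r[:,2].sum().round(3),"th_end",round(t,3))
if __name__=="__main__": main()
E
python3 - <<'E'
from h import *; import json
P=[]
for i in range(6):
    camera("side"); P.append(sf(status.get_obs()["tool_pos"]))
P=np.array(P); print(P.mean(0),P.std(0)); m=P.mean(0); json.dump([m[0],m[2]],open("cmd.json","w"))
E
echo; python3 plan.py 0 0 5.5 -.21 3 1
python3 - <<'E'
import json,numpy as np
c=json.load(open('cmd.json')); print("to X=-23.6+, 4 above contact:", (-23.6-c[0])/150, -(110*np.cos(.21)+4+78.4-c[1])/150)
E
```

```text
[-23.9004338    0.51267189 222.56857604] [0.00901903 0.01656699 0.00859971]

t 9.30 th -0.001 drop -0.10 F~-0.07 dist 145.9 phi -0.159 x_dome -17.5 | sensor fx 1.4 fz -1.0 | meas-cmd [ 0.02 -0.02] y 0.5 n 2919 obs [-0.1  0.1  0.1]
[[0, 0.006, 0.254, 0], [0, 0.01, 0.009, 0], [0, 0.017, 0.009, 0]]
sum 0.033 0.272 th_end 0.022
to X=-23.6+, 4 above contact: 0.002002891970019386 0.21723450278274545
```

Request:
carry_out:
  moves:
    - [0,0.002,0.04,0]
    - [0,0,0.04,0]
    - [0,0,0.04,0]
    - [0,0,0.04,0]
    - [0,0,0.037,0]
    - [0,0,0.02,0]
    - [0,0,0,0]

```text
clock: 10.05
tool_pos: [0.509, -0.024, 0.344]
tool_rot: [-1.896, -2.504, 0.001]
force: [0.2, 0.3, -3.8]
finger_gap: 0.0289
gripper_force: 98.7
```

```bash
python3 plan.py 0.002 0.217 5.5 -.21 7 1
```

```text
t 10.05 th -0.001 drop -0.17 F~-0.12 dist 113.8 phi -0.202 x_dome -22.1 | sensor fx 0.5 fz -1.4 | meas-cmd [-0.2  -0.49] y 0.5 n 2926 obs [-0.1 -0.1  0.2]
[[0, 0.003, 0.037, 0], [0, 0.011, 0.009, 0], [0, 0.017, 0.009, 0], [0, 0.022, 0.008, 0], [0, 0.027, 0.009, 0], [0, 0.028, -0.001, 0], [0, 0.025, -0.0, 0]]
sum 0.133 0.071 th_end 0.093
```

Request:
carry_out:
  moves:
    - [0,0.001,0.02,0]
    - [0,0.003,0.018,0]
    - [0,0.01,0.009,0]
    - [0,0.016,0.009,0]
    - [0,0.021,0.008,0]
    - [0,0.025,0.007,0]

```text
clock: 10.7
tool_pos: [0.5206, -0.0208, 0.3341]
tool_rot: [1.896, 2.504, 0.001]
force: [0.0, -0.1, 2.6]
finger_gap: 0.0289
gripper_force: 99.1
```

```bash
python3 plan.py 0.076 0.071 5.5 -.21 4 2
```

```text
t 10.70 th 0.054 drop 6.67 F~4.67 dist 109.2 phi -0.212 x_dome -23.1 | sensor fx 0.3 fz 5.0 | meas-cmd [0.45 0.2 ] y 0.4 n 2819 obs [ 5.6 -0.1 -6.8]
[[0, 0.031, -0.004, 0], [0, 0.028, 0.001, 0], [0, 0.021, 0.003, 0], [0, 0.02, 0.0, 0]]
sum 0.1 0.0 th_end 0.123
```

Request:
carry_out:
  moves:
    - [0,0.031,0.002,0]
    - [0,0.028,0.001,0]
    - [0,0.021,0.003,0]
    - [0,0.02,0,0]

```text
clock: 11.15
tool_pos: [0.5349, -0.0166, 0.333]
tool_rot: [1.896, 2.505, 0.0]
force: [-0.4, 0.2, 3.9]
finger_gap: 0.029
gripper_force: 99.1
```

```bash
sed -i 's/OFF=78.4/OFF=77.7/' plan.py; python3 plan.py 0.1 0.006 5.5 -.21 4 2
```

```text
t 11.15 th 0.136 drop 7.73 F~5.41 dist 110.0 phi -0.235 x_dome -25.6 | sensor fx -0.1 fz 6.3 | meas-cmd [0.41 0.01] y 0.5 n 2775 obs [14.3  0.1 -8.7]
[[0, 0.033, 0.001, 0], [0, 0.028, -0.0, 0], [0, 0.011, 0.001, 0], [0, 0.01, 0.001, 0]]
sum 0.082 0.003 th_end 0.181
```

Request:
carry_out:
  moves:
    - [0,0.034,0.001,0]
    - [0,0.03,0,0]
    - [0,0.013,0.001,0]
    - [0,0.012,0.001,0]

```text
clock: 11.6
tool_pos: [0.5477, -0.0131, 0.3325]
tool_rot: [-1.896, -2.505, -0.0]
force: [-0.4, -0.2, 2.0]
finger_gap: 0.0294
gripper_force: 99.1
```

```bash
python3 plan.py 0.089 0.003 5.5 -.21 4 2
```

```text
t 11.60 th 0.207 drop 7.45 F~5.22 dist 110.1 phi -0.252 x_dome -27.4 | sensor fx -0.1 fz 4.4 | meas-cmd [ 0.29 -0.06] y 0.5 n 2816 obs [21.6  0.1 -9.7]
[[0, 0.027, 0.003, 0], [0, 0.022, 0.001, 0], [0, 0.003, 0.001, 0], [0, 0.003, 0.0, 0]]
sum 0.055 0.005 th_end 0.224
```

Request:
carry_out:
  moves:
    - [0,0.036,0.003,0]
    - [0,0.032,0.001,0]
    - [0,0.013,0.002,0]
    - [0,0.011,0.001,0]

```text
clock: 12.05
tool_pos: [0.561, -0.0093, 0.3313]
tool_rot: [-1.896, -2.505, -0.0]
force: [0.5, -0.5, 3.8]
finger_gap: 0.029
gripper_force: 99.1
```

```bash
sed -i 's/K,C,KS=.5,.45/K,C,KS=.38,.44/' plan.py; python3 plan.py 0.092 0.007 5.4 -.2 4 2
```

```text
t 12.05 th 0.255 drop 7.59 F~5.31 dist 110.3 phi -0.219 x_dome -23.9 | sensor fx 0.6 fz 6.2 | meas-cmd [ 0.32 -0.13] y 0.5 n 2747 obs [ 26.5   0.1 -11. ]
[[0, 0.016, 0.004, 0], [0, 0.013, 0.002, 0], [0, 0.004, 0.001, 0], [0, 0.003, 0.0, 0]]
sum 0.036 0.007 th_end 0.271
```

Request:
carry_out:
  moves:
    - [0,0.017,0.004,0]
    - [0,0.014,0.002,0]
    - [0,0.006,0.001,0]
    - [0,0.005,0.001,0]

```text
clock: 12.5
tool_pos: [0.5669, -0.0077, 0.3303]
tool_rot: [1.897, 2.504, 0.0]
force: [0.3, 0.3, 2.7]
finger_gap: 0.0292
gripper_force: 99.2
```

```bash
python3 plan.py 0.042 0.008 5.4 -.2 4 2
```

```text
t 12.50 th 0.281 drop 7.81 F~5.47 dist 110.3 phi -0.210 x_dome -23.0 | sensor fx 0.6 fz 5.1 | meas-cmd [ 0.12 -0.01] y 0.5 n 2819 obs [ 29.1   0.1 -11.9]
[[0, 0.009, 0.003, 0], [0, 0.006, 0.0, 0], [0, 0.002, 0.0, 0], [0, 0.001, 0.0, 0]]
sum 0.018 0.003 th_end 0.288
```

Request:
carry_out:
  moves:
    - [0,0.009,0.002,0]
    - [0,0.006,0,0]
    - [0,0.003,0,0]
    - [0,0.002,0,0]

```text
clock: 12.95
tool_pos: [0.5697, -0.0069, 0.3299]
tool_rot: [-1.896, -2.505, -0.0]
force: [0.5, 0.9, 3.0]
finger_gap: 0.0291
gripper_force: 99.2
```

```bash
python3 plan.py 0.02 0.002 5.4 0 6 9
```

```text
t 12.95 th 0.294 drop 7.76 F~5.43 dist 110.4 phi -0.208 x_dome -22.8 | sensor fx 1.0 fz 5.4 | meas-cmd [ 0.04 -0.02] y 0.5 n 2770 obs [ 30.4   0.1 -12.3]
[[0, 0.017, 0.004, 0], [0, 0.013, 0.001, 0], [0, 0.009, 0.001, 0], [0, 0.005, -0.0, 0], [0, 0.003, -0.001, 0], [0, -0.0, -0.001, 0]]
sum 0.047 0.004 th_end 0.256
```

Request:
carry_out:
  moves:
    - [0,0.017,0.003,0]
    - [0,0.013,0.001,0]
    - [0,0.009,0.001,0]
    - [0,0.005,0,0]

```text
clock: 13.4
tool_pos: [0.5762, -0.005, 0.3291]
tool_rot: [-1.897, -2.505, -0.0]
force: [1.2, 0.7, 3.0]
finger_gap: 0.0288
gripper_force: 99.2
```

```bash
python3 plan.py 0.044 0.005 5.4 0 5 5
```

```text
t 13.40 th 0.300 drop 7.55 F~5.29 dist 110.3 phi -0.160 x_dome -17.5 | sensor fx 1.6 fz 5.4 | meas-cmd [ 0.23 -0.08] y 0.5 n 2796 obs [ 31.    0.2 -12.2]
[[0, 0.011, 0.003, 0], [0, 0.007, 0.0, 0], [0, 0.003, 0.0, 0], [0, -0.001, -0.001, 0], [0, -0.004, -0.001, 0]]
sum 0.016 0.001 th_end 0.229
```

Request:
carry_out:
  moves:
    - [0,0.014,0.003,0]
    - [0,0.011,0.001,0]
    - [0,0.007,0,0]
    - [0,0.004,0,0]

```text
clock: 13.85
tool_pos: [0.5814, -0.0036, 0.3286]
tool_rot: [1.896, 2.505, 0.0]
force: [1.7, -0.0, 2.9]
finger_gap: 0.0291
gripper_force: 99.3
```

```bash
sed -i 's/K,C,KS=.38,.44/K,C,KS=.34,.44/' plan.py; python3 plan.py 0.036 0.004 5.4 0 5 4
```

```text
t 13.85 th 0.278 drop 7.62 F~5.33 dist 110.5 phi -0.067 x_dome -7.4 | sensor fx 1.9 fz 5.3 | meas-cmd [ 0.16 -0.02] y 0.5 n 2774 obs [ 28.8   0.2 -11.6]
[[0, -0.011, -0.001, 0], [0, -0.011, -0.002, 0], [0, -0.012, -0.003, 0], [0, -0.013, -0.003, 0], [0, -0.022, -0.004, 0]]
sum -0.069 -0.013 th_end 0.194
```

Request:
carry_out:
  moves:
    - [0,-0.011,-0.001,0]
    - [0,-0.011,-0.002,0]
    - [0,-0.013,-0.003,0]
    - [0,-0.015,-0.003,0]

```text
clock: 14.3
tool_pos: [0.5737, -0.0058, 0.33]
tool_rot: [1.897, 2.504, 0.0]
force: [0.0, -0.3, 3.0]
finger_gap: 0.0287
gripper_force: 99.3
```

```bash
python3 plan.py -0.05 -0.009 5.4 0.01 5 3
```

```text
t 14.30 th 0.229 drop 7.92 F~5.54 dist 110.4 phi -0.042 x_dome -4.6 | sensor fx 0.2 fz 5.4 | meas-cmd [-0.26  0.08] y 0.5 n 2781 obs [ 23.8   0.1 -10.7]
[[0, -0.01, -0.001, 0], [0, -0.011, -0.003, 0], [0, -0.011, -0.003, 0], [0, -0.021, -0.003, 0], [0, -0.019, -0.003, 0]]
sum -0.072 -0.013 th_end 0.151
```

Request:
carry_out:
  moves:
    - [0,-0.006,-0.001,0]
    - [0,-0.009,-0.002,0]
    - [0,-0.011,-0.003,0]
    - [0,-0.018,-0.003,0]

```text
clock: 14.75
tool_pos: [0.5675, -0.0075, 0.3313]
tool_rot: [-1.896, -2.505, -0.0]
force: [1.2, 0.3, 2.8]
finger_gap: 0.0289
gripper_force: 99.3
```

```bash
python3 plan.py -0.044 -0.009 5.4 0.01 5 3
```

```text
t 14.75 th 0.184 drop 7.94 F~5.56 dist 110.4 phi -0.015 x_dome -1.7 | sensor fx 1.5 fz 5.2 | meas-cmd [-0.11 -0.03] y 0.5 n 2805 obs [19.2  0.3 -9.7]
[[0, -0.016, -0.001, 0], [0, -0.015, -0.003, 0], [0, -0.014, -0.003, 0], [0, -0.017, -0.002, 0], [0, -0.015, -0.002, 0]]
sum -0.077 -0.011 th_end 0.117
```

Good; following the plan for 5 rows.

Request:
carry_out:
  moves:
    - [0,-0.015,-0.001,0]
    - [0,-0.015,-0.003,0]
    - [0,-0.014,-0.003,0]
    - [0,-0.016,-0.002,0]
    - [0,-0.014,-0.002,0]

```text
clock: 15.3
tool_pos: [0.5567, -0.0106, 0.333]
tool_rot: [-1.897, -2.504, 0.0]
force: [-0.1, -0.3, 3.9]
finger_gap: 0.0292
gripper_force: 99.3
```

```bash
python3 plan.py -0.074 -0.011 5.4 0.01 5 3
```

```text
t 15.30 th 0.125 drop 7.94 F~5.56 dist 110.4 phi -0.002 x_dome -0.2 | sensor fx 0.1 fz 6.3 | meas-cmd [-0.29 -0.01] y 0.4 n 2727 obs [13.1  0.  -8.8]
[[0, -0.014, -0.0, 0], [0, -0.013, -0.002, 0], [0, -0.012, -0.002, 0], [0, -0.011, -0.001, 0], [0, -0.011, -0.001, 0]]
sum -0.061 -0.006 th_end 0.077
```

Request:
carry_out:
  moves:
    - [0,-0.014,0,0]
    - [0,-0.013,-0.002,0]
    - [0,-0.012,-0.002,0]
    - [0,-0.011,-0.001,0]
    - [0,-0.011,-0.001,0]

```text
clock: 15.85
tool_pos: [0.548, -0.013, 0.3339]
tool_rot: [-1.897, -2.505, 0.0]
force: [1.3, 0.0, 4.2]
finger_gap: 0.0287
gripper_force: 99.3
```

```bash
python3 plan.py -0.061 -0.006 5.4 0.01 5 3
```

```text
t 15.85 th 0.079 drop 7.93 F~5.55 dist 110.3 phi 0.004 x_dome 0.5 | sensor fx 1.6 fz 6.6 | meas-cmd [-0.17 -0.02] y 0.5 n 2784 obs [ 8.3  0.1 -8.3]
[[0, -0.01, 0.001, 0], [0, -0.01, -0.001, 0], [0, -0.009, -0.002, 0], [0, -0.007, 0.0, 0], [0, -0.008, -0.0, 0]]
sum -0.044 -0.002 th_end 0.046
```

Request:
carry_out:
  moves:
    - [0,-0.01,0.001,0]
    - [0,-0.01,-0.001,0]
    - [0,-0.009,-0.002,0]
    - [0,-0.007,0,0]
    - [0,-0.008,0,0]

```text
clock: 16.4
tool_pos: [0.5417, -0.0148, 0.3341]
tool_rot: [-1.897, -2.505, -0.0]
force: [0.3, 0.2, 3.3]
finger_gap: 0.0289
gripper_force: 99.3
```

```bash
python3 plan.py -0.044 -0.002 5.4 0.2 5 10
```

```text
t 16.40 th 0.047 drop 7.98 F~5.59 dist 110.2 phi 0.007 x_dome 0.8 | sensor fx 0.6 fz 5.7 | meas-cmd [-0.11 -0.02] y 0.5 n 2811 obs [ 4.9 -0.  -8.1]
[[0, 0.005, 0.001, 0], [0, 0.002, -0.0, 0], [0, 0.0, -0.0, 0], [0, -0.002, 0.0, 0], [0, -0.005, 0.0, 0]]
sum 0.0 0.001 th_end -0.003
```

Request:
carry_out:
  moves:
    - [0,0.005,0.001,0]
    - [0,0.002,0,0]
    - [0,0,0,0]
    - [0,-0.002,0,0]
    - [0,-0.005,0,0]

```text
clock: 16.95
tool_pos: [0.5418, -0.0147, 0.334]
tool_rot: [-1.896, -2.505, -0.0]
force: [0.4, -1.0, 2.8]
finger_gap: 0.0291
gripper_force: 99.3
```

```bash
python3 plan.py 0 0.001 5.4 0.2 5 5
```

```text
t 16.95 th 0.040 drop 8.10 F~5.67 dist 110.2 phi 0.021 x_dome 2.3 | sensor fx 0.4 fz 5.2 | meas-cmd [ 0.01 -0.06] y 0.5 n 2875 obs [ 4.2 -0.1 -8.2]
[[0, 0.013, 0.002, 0], [0, 0.007, 0.0, 0], [0, 0.003, 0.001, 0], [0, -0.001, 0.001, 0], [0, -0.005, 0.002, 0]]
sum 0.017 0.006 th_end -0.04
```

Request:
carry_out:
  moves:
    - [0,0.013,0.002,0]
    - [0,0.01,0,0]
    - [0,0.006,0,0]
    - [0,0.003,0.001,0]
    - [0,0,0.001,0]

```text
clock: 17.5
tool_pos: [0.5465, -0.0134, 0.3334]
tool_rot: [-1.896, -2.505, -0.0]
force: [0.3, -0.4, 3.3]
finger_gap: 0.0293
gripper_force: 99.3
```

```bash
sed -i 's/^    print(json.dumps(rows))/    cv2.imwrite("pics\/p%d.png"%(o["clock"]*100),cv2.resize(p[150:310,210:400],(800,600))[:,:,::-1])\n    print(json.dumps(rows))/' plan.py; python3 plan.py 0.032 0.004 5.4 0.22 5 4; ls pics
```

```text
t 17.50 th 0.014 drop 8.16 F~5.71 dist 110.3 phi 0.115 x_dome 12.6 | sensor fx 0.5 fz 5.7 | meas-cmd [ 0.11 -0.06] y 0.5 n 2815 obs [ 1.5 -0.1 -8.2]
[[0, -0.011, 0.002, 0], [0, -0.013, -0.001, 0], [0, -0.014, -0.0, 0], [0, -0.015, 0.001, 0], [0, -0.031, -0.001, 0]]
sum -0.084 0.001 th_end -0.098
p1750.png
s1.png
s2.png
side0.png
top0.png
```

View pics/p1750.png

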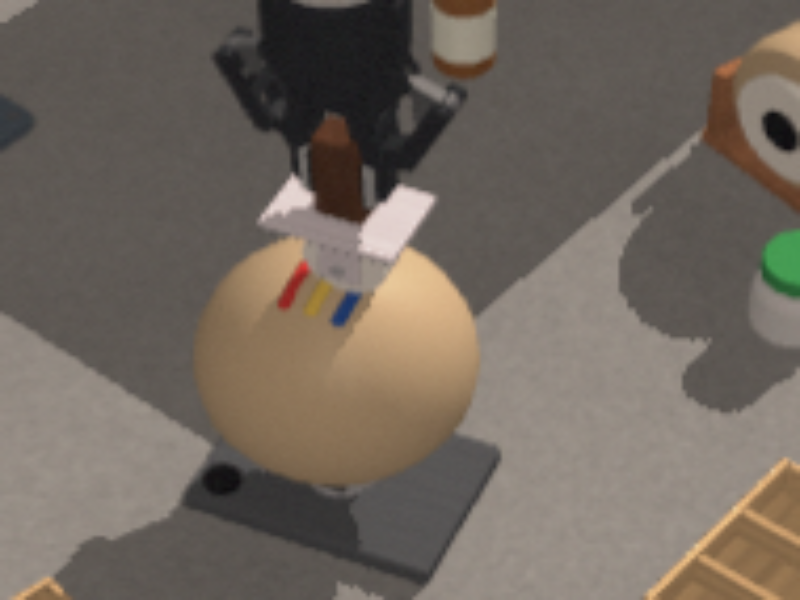

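The picture shows the wheel's foot (about 350,290) between the yellow (318,298) and blue (345,310) tabs, in agreement with the estimate. The block nods a bit slower than modelled, so I lead less.

Request:
carry_out:
  moves:
    - [0,-0.001,0.002,0]
    - [0,-0.004,0,0]
    - [0,-0.006,0,0]
    - [0,-0.008,0.001,0]

```text
clock: 17.95
tool_pos: [0.5436, -0.0143, 0.333]
tool_rot: [1.897, 2.505, 0.0]
force: [-0.4, 0.1, 3.5]
finger_gap: 0.0291
gripper_force: 99.3
```

```bash
python3 plan.py -0.019 0.003 5.4 0.22 5 3
```

```text
t 17.95 th -0.046 drop 8.17 F~5.72 dist 110.5 phi 0.206 x_dome 22.5 | sensor fx -0.1 fz 5.9 | meas-cmd [-0.09 -0.01] y 0.5 n 2729 obs [-4.8 -0.  -8.3]
[[0, -0.039, 0.001, 0], [0, -0.035, -0.001, 0], [0, -0.031, -0.002, 0], [0, -0.025, 0.001, 0], [0, -0.023, 0.001, 0]]
sum -0.153 0.0 th_end -0.16
```

Request:
carry_out:
  moves:
    - [0,-0.032,0.001,0]
    - [0,-0.03,-0.001,0]
    - [0,-0.029,0,0]
    - [0,-0.025,0.001,0]

```text
clock: 18.4
tool_pos: [0.5263, -0.0192, 0.3328]
tool_rot: [-1.897, -2.504, 0.0]
force: [0.2, -1.1, 3.0]
finger_gap: 0.0287
gripper_force: 99.5
```

```bash
python3 plan.py -0.116 0.001 5.4 0.22 5 3
```

```text
t 18.40 th -0.139 drop 8.09 F~5.66 dist 110.2 phi 0.230 x_dome 25.1 | sensor fx 0.2 fz 5.4 | meas-cmd [-0.61  0.03] y 0.4 n 2813 obs [-14.6   0.   -9.1]
[[0, -0.036, 0.002, 0], [0, -0.032, 0.001, 0], [0, -0.027, 0.0, 0], [0, -0.017, 0.002, 0], [0, -0.016, 0.001, 0]]
sum -0.128 0.006 th_end -0.224
```

Request:
carry_out:
  moves:
    - [0,-0.034,0.002,0]
    - [0,-0.03,0.001,0]
    - [0,-0.025,0.001,0]
    - [0,-0.017,0.001,0]

```text
clock: 18.85
tool_pos: [0.5111, -0.0234, 0.332]
tool_rot: [-1.897, -2.504, 0.0]
force: [-0.0, -0.8, 3.2]
finger_gap: 0.0287
gripper_force: 99.5
```

```bash
python3 plan.py -0.106 0.005 5.4 0.22 5 3
```

```text
t 18.85 th -0.211 drop 7.98 F~5.59 dist 110.2 phi 0.225 x_dome 24.5 | sensor fx 0.1 fz 5.6 | meas-cmd [-0.53 -0.05] y 0.4 n 2817 obs [-22.   -0.2 -10.3]
[[0, -0.024, 0.004, 0], [0, -0.02, 0.001, 0], [0, -0.018, 0.001, 0], [0, -0.012, 0.002, 0], [0, -0.011, 0.002, 0]]
sum -0.085 0.01 th_end -0.268
```

Request:
carry_out:
  moves:
    - [0,-0.024,0.003,0]
    - [0,-0.02,0.001,0]
    - [0,-0.017,0.001,0]
    - [0,-0.011,0.002,0]

```text
clock: 19.3
tool_pos: [0.5009, -0.0263, 0.331]
tool_rot: [-1.896, -2.504, 0.0]
force: [-0.7, -0.8, 3.5]
finger_gap: 0.0291
gripper_force: 99.5
```

```bash
python3 plan.py -0.072 0.007 5.4 0.21 5 3
```

```text
t 19.30 th -0.251 drop 7.89 F~5.52 dist 110.1 phi 0.205 x_dome 22.4 | sensor fx -0.6 fz 5.9 | meas-cmd [-0.35 -0.04] y 0.5 n 2898 obs [-26.1  -0.2 -11.2]
[[0, -0.011, 0.003, 0], [0, -0.01, 0.001, 0], [0, -0.009, 0.001, 0], [0, -0.007, 0.001, 0], [0, -0.007, 0.001, 0]]
sum -0.044 0.007 th_end -0.286
```

Request:
carry_out:
  moves:
    - [0,-0.007,0.003,0]
    - [0,-0.008,0.001,0]
    - [0,-0.007,0.001,0]
    - [0,-0.006,0.001,0]

```text
clock: 19.75
tool_pos: [0.4971, -0.0273, 0.3301]
tool_rot: [-1.897, -2.505, -0.0]
force: [0.2, -1.0, 3.7]
finger_gap: 0.0291
gripper_force: 99.5
```

```bash
python3 plan.py -0.028 0.006 5.4 0.21 5 3
```

```text
t 19.75 th -0.272 drop 7.93 F~5.55 dist 109.9 phi 0.206 x_dome 22.6 | sensor fx 0.2 fz 6.1 | meas-cmd [-0.07 -0.03] y 0.5 n 2869 obs [-28.2  -0.1 -11.8]
[[0, -0.009, 0.001, 0], [0, -0.009, 0.001, 0], [0, -0.007, 0.001, 0], [0, -0.006, 0.001, 0], [0, -0.005, 0.001, 0]]
sum -0.036 0.005 th_end -0.3
```

Request:
carry_out:
  moves:
    - [0,-0.005,0.001,0]
    - [0,-0.005,0.001,0]
    - [0,-0.004,0.001,0]
    - [0,-0.004,0.001,0]

```text
clock: 20.2
tool_pos: [0.4945, -0.028, 0.3295]
tool_rot: [-1.896, -2.505, -0.0]
force: [0.3, -1.0, 3.4]
finger_gap: 0.0293
gripper_force: 99.5
```

```bash
python3 plan.py -0.018 0.004 5.4 0.21 5 3
```

```text
t 20.20 th -0.285 drop 8.19 F~5.73 dist 110.1 phi 0.206 x_dome 22.5 | sensor fx 0.3 fz 5.8 | meas-cmd [-0.06 -0.04] y 0.5 n 2832 obs [-29.5  -0.2 -12.4]
[[0, -0.009, 0.001, 0], [0, -0.007, 0.001, 0], [0, -0.006, -0.0, 0], [0, -0.005, 0.0, 0], [0, -0.004, 0.001, 0]]
sum -0.031 0.003 th_end -0.309
```

Request:
carry_out:
  moves:
    - [0,-0.004,0,0]
    - [0,-0.004,0,0]
    - [0,-0.003,0,0]
    - [0,-0.003,0,0]
    - [0,-0.003,0,0]

```text
clock: 20.75
tool_pos: [0.492, -0.0288, 0.3295]
tool_rot: [-1.897, -2.504, 0.0]
force: [0.8, -1.5, 2.4]
finger_gap: 0.0291
gripper_force: 99.5
```

```bash
python3 plan.py -0.017 0 5.4 0.21 5 3
```

```text
t 20.75 th -0.296 drop 7.79 F~5.46 dist 110.1 phi 0.203 x_dome 22.2 | sensor fx 0.7 fz 4.8 | meas-cmd [-0.09 -0.04] y 0.5 n 2896 obs [-30.6  -0.2 -12.3]
[[0, -0.004, 0.002, 0], [0, -0.004, 0.0, 0], [0, -0.004, 0.001, 0], [0, -0.004, 0.001, 0], [0, -0.004, 0.001, 0]]
sum -0.02 0.005 th_end -0.313
```

Request:
carry_out:
  moves:
    - [0,-0.002,-0.02,0]
    - [0,0,-0.04,0]
    - [0,0,-0.08,0]
    - [0,0,-0.1,0]
    - [0,0,-0.12,0]
    - [0,0,-0.12,0]
    - [0,0,-0.08,0]
    - [0,0,-0.04,0]
    - [0,0,0,0]
    - [0,0,0,0]
    - [0,0,0,0]
    - [0,0,0,0]

```text
clock: 22.0
tool_pos: [0.4916, -0.0289, 0.4189]
tool_rot: [-1.896, -2.504, 0.001]
force: [0.5, -0.1, -2.2]
finger_gap: 0.0288
gripper_force: 98.9
```

Request:
carry_out:
  moves:
    - [0,0,0,0]
    - [0,0,0,0]
    - [0,0,0,0]
    - [0,0,0,0]
    - [0,0,0,0]
    - [0,0,0,0]
    - [0,0,0,0]
    - [0,0,0,0]
    - [0,0,0,0]
    - [0,0,0,0]
    - [0,0,0,0]
    - [0,0,0,0]

```text
clock: 23.2
tool_pos: [0.4918, -0.0288, 0.4195]
tool_rot: [-1.897, -2.505, -0.0]
force: [-0.2, -0.2, -2.4]
finger_gap: 0.0291
gripper_force: 98.9
```

Request:
carry_out:
  moves:
    - [0,0,0,0]
    - [0,0,0,0]
    - [0,0,0,0]
    - [0,0,0,0]
    - [0,0,0,0]
    - [0,0,0,0]
    - [0,0,0,0]
    - [0,0,0,0]
    - [0,0,0,0]
    - [0,0,0,0]
    - [0,0,0,0]
    - [0,0,0,0]

```text
clock: 24.4
tool_pos: [0.4918, -0.0288, 0.4195]
tool_rot: [-1.897, -2.505, -0.0]
force: [-0.1, -0.4, -1.7]
finger_gap: 0.029
gripper_force: 98.9
```

Request:
carry_out:
  moves:
    - [0,0,0,0]
    - [0,0,0,0]
    - [0,0,0,0]
    - [0,0,0,0]
    - [0,0,0,0]
    - [0,0,0,0]
    - [0,0,0,0]
    - [0,0,0,0]
    - [0,0,0,0]
    - [0,0,0,0]
    - [0,0,0,0]
    - [0,0,0,0]

```text
clock: 25.6
tool_pos: [0.4918, -0.0288, 0.4195]
tool_rot: [-1.896, -2.505, -0.0]
force: [1.0, -0.0, -1.9]
finger_gap: 0.0289
gripper_force: 98.9
```

```bash
python3 plan.py -0.002 -0.6 5.4 0.21 1 3; python3 -c "
from h import *
for i in range(2): print(sf(dome()[0])); print(status.get_obs()['gripper_force'])"
```

```text
t 25.60 th -0.004 drop 0.06 F~0.04 dist 191.7 phi -0.210 x_dome -22.9 | sensor fx 1.2 fz 0.5 | meas-cmd [ 0.   -0.01] y 0.5 n 2991 obs [-0.4 -0.  -0.1]
[[0, 0.142, 0.537, 0]]
sum 0.142 0.537 th_end -0.0
[-0.56737833  0.80243029 -0.11428046]
98.92826199531555
[-0.55572719  0.71078734 -0.10559663]
98.92860889434814
```

Block settled upright, roller held clear.

```bash
python3 -c "
from rig import finish_job
print(finish_job())"
```

```text
the job is handed in; nothing more can be done
None
```

I handed the job in: by my camera estimates the wheel rested over 2 s each on red, yellow and blue at about 5.5 N without lifting, and it ended with the roller held clear and the block upright (the judge's result was not shown).

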